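# Sort the amplifier spares into their fitted trays

### The arm

A 7-joint arm with a two-finger parallel gripper is mounted at the origin on the work surface. World frame = base frame: x ahead of the robot, y to its left, z up, the work surface at z = 0. Lengths are in m, angles in degrees, forces in N, time in s.
With the tool pointing down it reaches from about 0.425 to 0.875 m from the base axis. Payload 4.7 kg.
Tool frame: the origin (TCP) lies between the finger pads; the fingertips stand 19 mm ahead of it and the grasp point (between the pads) is the TCP; x points along the fingers, z is the direction in which the jaws open and shut, and the axes are right-handed (so a half turn about x gives the same grasp; the last joint's range is limited). The gripper opens to 87 mm and grips with 3 to 60 N. Pads are 19 mm wide; open, the fingers measure 117 mm over their backs; the gripper's body (75 mm by 190 mm) begins 51 mm behind the grasp point.
Start: joints at [77.928, 18.392, -4.016, 83.108, 1.295, 78.541, -3.26], TCP at [0.145, -0.634, 0.242] pointing down, gripper open.
Joint ranges: [-163.93, 163.93], [-17.29, 119.83], [-79.2, 71.16], [3.27, 140.29], [-89.18, 269.18], [5.43, 117.66], [-154.24, 154.24]. Speed limits (degrees/s): [147.25, 147.25, 180, 180, 180, 180, 180].

### API

Orientations are given as [roll, pitch, yaw] about the fixed x, y, z axes, in that order (R = Rz(yaw) Ry(pitch) Rx(roll)).
In Python, from cell import monitor, read_camera, camera_model, env, regions_of gives the robot as it stands. The module is installed in compiled form; this text tells all that it offers.
- The arm moves only by the tool step_arm, never from a script. Its argument "deltas" is a list of rows, each a list of 5 numbers: the gripper's target within -1 to 1 (fully open at 1, half-way at 0, shut at -1), then the shift along the tool's x, y, z in m, then the turn about the tool's x in degrees. A call has 1 to 12 rows; each row is the pose to reach, as a shift and turn from the pose commanded when the call began, along the tool's axes at that moment; what a row does not reach only later rows make up. A row lasts 1/8 s, in which the tool goes at most 62.5 mm and 10.7 degrees, less where a joint would pass 70% of its speed; a pose out of reach is approached as far as the arm can. A call with a gripper value outside its range is refused whole. The fingers move at their own pace and stop on an object; "newtons" is the grip in N (left out, the last holds). Time passes only in rows, so rows that repeat a pose let the fingers close. It gives the time, the measured TCP pose, the force and the opening at its end, in the units of the state.
- monitor.get_obs(): the state, without advancing time (a new reading comes with each control period).
- read_camera(name): name is "side" or "top" or "wrist"; returns (picture, depth): 420x560x3 uint8, red, green, blue; 420x560 float32, m along the optical axis (not along the pixel's ray), 0 where there is no reading.
- camera_model(name): a dict with "fx", "fy", "cx", "cy" (pixels), "k1" (the pictures are not rectified: a ray, as slopes to the right and down, at radius r is drawn at 1 + k1 r^2 times it, then the intrinsics apply), "xyz" and "attitude" of the camera in the world. Camera axes: x right, y down, z forward; pixel columns grow to the right and rows downward; lengths in m; the calibration is good to about 2 mm. A picture is of the moment at which its call begins: read the wrist's pose just before it. camera_model takes no time and is no camera call; for the wrist camera it gives the pose at the moment of the call.
- env.sign_off(): hands the job in, once; it reports no verdict.
Trained networks look in the newest picture that a camera, given by its name, has taken for a name from the list of things; names that differ only in an ending like _2 or _b are one class to them, and where a whole thing is asked for, a point or a joint stands for the part that bears it (a point fixed in the world has none). Each returns a list of dicts, best first, with "p" (0 to 1); they miss things now and then, are a little off and sometimes report something else, mostly with a low value. They report only what shows in the picture. A call takes as long as a camera call. They do not tell look-alikes from the thing itself.
- regions_of(camera, thing): "pixels" (420x560 bool, what is visible of it) and "pixel" ([column, row] in pixels, amid what is visible of it).
The state is a dict: "time_s": time; "qpos": joint angles; "joint_velocities": joint speeds; "effort": joint torques, N m; "tool_pos": TCP position; "tool_rot": TCP orientation; "force": force on the tool from outside, world axes, zero at the start; "wrist_torque": the same for the moment, N m; "grip_width": finger opening in m.
Only numpy, scipy, OpenCV 4.12 (cv2) and the standard library are available. Lean on these libraries where they do the work, as an engineer would, in place of code of your own. Each camera call takes 0.05 s, during which the arm holds its last target. There are 200 camera calls.

### The job

Put the four loose amplifier parts into their trays: the transformer, the heat sink, the can capacitor and the tuning knob each go into the tray whose shape and size fit it, lying flat on the tray floor inside the rim and standing upright as they do now. Lift and set them down gently, without dropping them or tipping any over, and leave the solder reel and the screwdriver where they are.

Things in the scene. Friction and masses are not known exactly. Their poses are not given: they have to be found in the camera images.
- transformer: Loose mains transformer, upright, 0.3 to 0.5 kg: dark steel core block 66 (x) by 28 (y) by 50 (z) mm, and a copper coil that bulges from its broad sides: 42 (x) by 46 (y) mm, from 6 to 40 mm above the underside, flat sides to grip across y, 46 mm apart. Origin: centre of the underside; x along the long side, z up. A half turn about z makes no difference.
- heatsink: Loose aluminium heat sink, 100 (x) by 36 (y) by 32 (z) mm, about 0.1 to 0.17 kg: a base plate 6 mm thick with six upright fins running along x, fins up; the outer faces are flat, 36 mm apart across y. Origin: centre of the underside; x along its length, z up. A half turn about z makes no difference.
- capacitor: Loose can capacitor standing upright, black cylinder 35 mm in diameter, 52 mm tall, with a silver top, 0.06 to 0.1 kg. Origin: centre of the underside; z up. Its turn about z does not matter.
- dial: Loose large tuning knob lying flat, black fluted cylinder 54 mm in diameter, 28 mm tall, with a silver disc and a black pointer on top, 0.07 to 0.12 kg. Origin: centre of the underside; z up. Its turn about z does not matter.
- tray_transformer: Tray for the transformer: broad rectangle, inside 82 (x) by 62 (y) mm, outside 92 by 72 mm. Its x axis is its long direction. Fixed, plastic, white rim, grey floor; floor 2 mm thick, rim top 6 mm above the bench. The rim is close to the seated part: fingers lower than 7 mm above the bench would meet it. Origin: centre of the underside, at bench height; z up.
- tray_heatsink: Tray for the heat sink: long narrow rectangle, inside 116 (x) by 52 (y) mm, outside 126 by 62 mm. Its x axis is its long direction. Fixed, plastic, white rim, grey floor; floor 2 mm thick, rim top 6 mm above the bench. The rim is close to the seated part: fingers lower than 7 mm above the bench would meet it. Origin: centre of the underside, at bench height; z up.
- tray_capacitor: Tray for the capacitor: the smaller round tray, inside diameter 51 mm, outside 61 mm. Fixed, plastic, white rim, grey floor; floor 2 mm thick, rim top 6 mm above the bench. The rim is close to the seated part: fingers lower than 7 mm above the bench would meet it. Origin: centre of the underside, at bench height; z up.
- tray_dial: Tray for the tuning knob: the larger round tray, inside diameter 70 mm, outside 80 mm. Fixed, plastic, white rim, grey floor; floor 2 mm thick, rim top 6 mm above the bench. The rim is close to the seated part: fingers lower than 7 mm above the bench would meet it. Origin: centre of the underside, at bench height; z up.
- solder_reel: Bystander, to be left alone: loose reel of solder standing on its flange beyond the work as seen from the robot, 60 mm in diameter, 38 mm tall. Origin: centre of the underside.
- screwdriver: Bystander, to be left alone: loose screwdriver with an orange handle, about 190 mm long, lying crosswise beyond the work as seen from the robot. Origin: on the bench under its middle; x along its length, towards the tip.
Things that resemble listed ones, but are neither listed nor needed, are in the scene too. What is shaped like the transformer but red is not meant.

How it is judged (in metres and radians):
At the end, for the whole second after the job is handed in: Each part flat on its own tray's floor (under 4.5 mm above the tray's underside), centred within 13 mm (transformer, heat sink) or 10 mm (capacitor, knob), upright within 0.06 rad, the first two along their trays within 0.35 rad (either way round); released, at rest (horizontal distance between transformer and tray_transformer below 0.013 m and z of transformer in the frame of tray_transformer below 0.0045 m and angle between each of transformer, heatsink, capacitor, dial's own z axis and vertical below 0.06 rad and linear speed of each of transformer, heatsink, capacitor, dial below 0.02 m/s and contact force between the fingers and transformer below 0.1 N and angle between the x axis of transformer and the x axis of tray_transformer, either way round below 0.35 rad and horizontal distance between heatsink and tray_heatsink below 0.013 m and z of heatsink in the frame of tray_heatsink below 0.0045 m and contact force between the fingers and heatsink below 0.1 N and angle between the x axis of heatsink and the x axis of tray_heatsink, either way round below 0.35 rad and horizontal distance between capacitor and tray_capacitor below 0.01 m and z of capacitor in the frame of tray_capacitor below 0.0045 m and contact force between the fingers and capacitor below 0.1 N and horizontal distance between dial and tray_dial below 0.01 m and z of dial in the frame of tray_dial below 0.0045 m and contact force between the fingers and dial below 0.1 N); the robot touches nothing.
It fails at once if a part is tipped over (more than 45 degrees) (angle between any of transformer, heatsink, capacitor, dial's own z axis and vertical above 0.8 rad).
It fails at once if a part is dropped or thrown (faster than 0.7 m/s while not in the fingers, a fall of about 25 mm) ((linear speed of transformer above 0.7 m/s and contact force between the fingers and transformer below 0.05 N) or (linear speed of heatsink above 0.7 m/s and contact force between the fingers and heatsink below 0.05 N) or (linear speed of capacitor above 0.7 m/s and contact force between the fingers and capacitor below 0.05 N) or (linear speed of dial above 0.7 m/s and contact force between the fingers and dial below 0.05 N)).
It fails at once if the solder reel is pushed more than 30 mm (distance of solder_reel from where it was at the start of the episode above 0.03 m).
It fails at once if the screwdriver is pushed more than 30 mm (distance of screwdriver from where it was at the start of the episode above 0.03 m).
It also fails if it takes over 122 s, if anything falls off the work surface, if the arm or the gripper's body presses on something with over 40 N, if the wrist force passes 120 N, or if a joint passes its speed limit or range.

## Working session

There is one attempt and no reset: what is moved stays moved. The work goes in short steps, Python scripts to look and compute and a tool call to move; the robot and the scene stay as the last step left them, time stands still between calls to the robot, and variables do not carry over. Pictures are saved under pics/ and viewed, about 12 in all and at most 16, crops included, and the job is handed in when it is done.

Besides the shell and the picture viewer there is one more tool, called by a JSON object that holds its "method" and its "body". step_arm: Moves the arm, as the interface text tells. Its arguments: {"type":"object","properties":{"deltas":{"type":"array"},"newtons":{"type":"number"}},"required":["deltas"]}

```bash
mkdir -p pics
cat > h.py <<'E'
import numpy as np, cv2
from scipy.spatial.transform import Rotation as R
from cell import monitor, read_camera, camera_model, env, regions_of
def cloud(name, depth, m=None):
    m = camera_model(name) if m is None else m
    v,u=np.mgrid[0:420,0:560]
    K=np.array([[m['fx'],0,m['cx']],[0,m['fy'],m['cy']],[0,0,1.]])
    p=cv2.undistortPoints(np.stack([u,v],-1).reshape(-1,1,2).astype(float),K,np.array([m['k1'],0,0,0.])).reshape(420,560,2)
    P=np.dstack([p*depth[...,None],depth])
    return P@R.from_euler('xyz',m['attitude'],degrees=True).as_matrix().T+np.array(m['xyz'])
E
python3 - <<'E'
from h import *
print({k:np.round(v,3).tolist() if not isinstance(v,float) else v for k,v in monitor.get_obs().items()})
ims=[]
for c in ['top','side','wrist']:
    m=camera_model(c);print(c,m)
    im,d=read_camera(c);cv2.imwrite(f'pics/{c}0.png',im[...,::-1]);np.save(f'{c}0.npy',d)
    if c=='wrist':continue
    P=cloud(c,d)
    for t in ['transformer','heatsink','capacitor','dial','tray_transformer','tray_heatsink','tray_capacitor','tray_dial','solder_reel','screwdriver']:
        for r in regions_of(c,t):
            q=P[r['pixels']&(d>0)]
            zt=np.percentile(q[:,2],90); top=q[q[:,2]>zt-.006]
            (cx,cy),(w,h),a=cv2.minAreaRect((top[:,:2]*1000).astype(np.float32))
            print(c,t,round(r['p'],2),np.round(r['pixel']),'n',len(q),'z90',round(zt,3),'rect',round(cx),round(cy),round(w),round(h),round(a))
E
```

```text
{'time_s': 0.0, 'qpos': [77.927, 18.439, -4.015, 83.175, 1.299, 78.539, -3.259], 'joint_velocities': [-0.01, -0.033, -0.039, 0.041, 0.045, 0.064, 0.061], 'effort': [0.001, -49.129, -0.404, -31.253, -0.064, 0.044, 0.0], 'tool_pos': [0.145, -0.633, 0.24], 'tool_rot': [-174.984, 89.891, 107.899], 'force': [0.255, -0.334, -0.37], 'wrist_torque': [0.027, 0.005, 0.071], 'grip_width': 0.08682937630444366}
top {'fx': 416.06932422117177, 'fy': 416.06932422117177, 'cx': 275.7218311010016, 'cy': 206.8016926251493, 'k1': -0.12366947004787265, 'xyz': array([ 0.46485836, -0.0220868 ,  0.97295949]), 'attitude': array([-176.28571654,    0.44525698,  -91.23741351])}
top transformer 0.89 [217. 302.] n 607 z90 0.05 rect 320 126 66 37 44
top transformer 0.68 [231. 249.] n 539 z90 0.051 rect 430 77 36 66 74
top heatsink 0.81 [316. 248.] n 747 z90 0.03 rect 431 -103 100 36 43
top capacitor 0.81 [395. 164.] n 280 z90 0.053 rect 614 -293 31 34 85
top dial 0.77 [147. 175.] n 450 z90 0.029 rect 617 287 54 49 78
top dial 0.6 [234. 251.] n 550 z90 0.051 rect 431 79 36 66 79
top tray_transformer 0.72 [314. 176.]
[... 1158 characters left out ...]
de tray_heatsink 0.7 [255. 327.] n 2218 z90 0.006 rect 441 -255 68 128 22
side tray_heatsink 0.68 [396. 251.] n 657 z90 0.025 rect 752 -179 97 24 86
side tray_capacitor 0.9 [283. 186.] n 406 z90 0.006 rect 594 92 59 66 11
side tray_dial 0.82 [203. 154.] n 472 z90 0.006 rect 443 256 79 72 82
side solder_reel 0.67 [344. 159.] n 602 z90 0.039 rect 750 107 61 56 61
side screwdriver 0.95 [395. 249.] n 653 z90 0.025 rect 752 -179 97 24 86
wrist {'fx': 301.9213606121678, 'fy': 301.9213606121678, 'cx': 281.1187336647755, 'cy': 207.54095252205778, 'k1': -0.061647022856683595, 'xyz': array([ 0.2226155 , -0.6160063 ,  0.38547772]), 'attitude': array([ 1.63225113e+02,  4.51325066e-02, -7.71616110e+01])}
```

Run:
```python
import cv2
im=cv2.imread('pics/top0.png');cv2.imwrite('pics/topb.png',cv2.resize(im,(800,600),interpolation=cv2.INTER_CUBIC))
cv2.imwrite('pics/crop.png',cv2.resize(im[215:340,180:280],(640,800*1//1),interpolation=cv2.INTER_CUBIC)[:600])
```

```text
(no output)
```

View pics/topb.png

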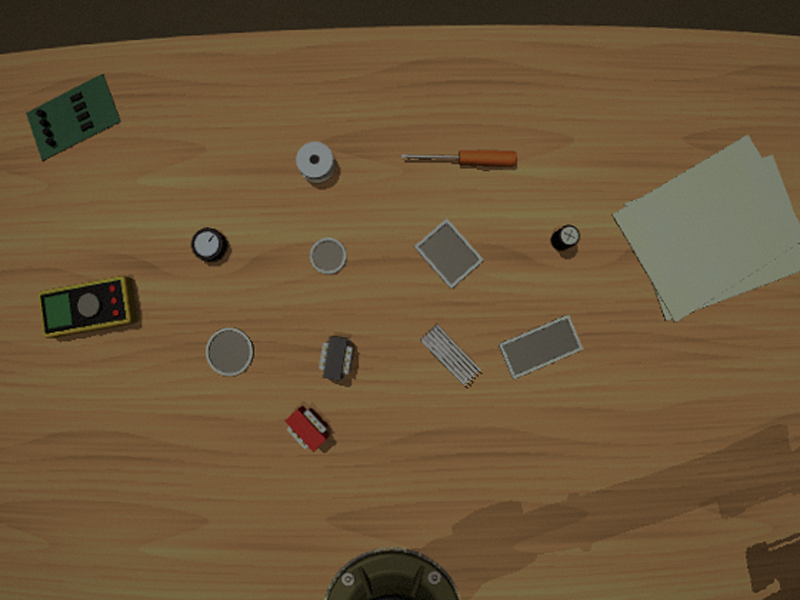

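View pics/crop.png

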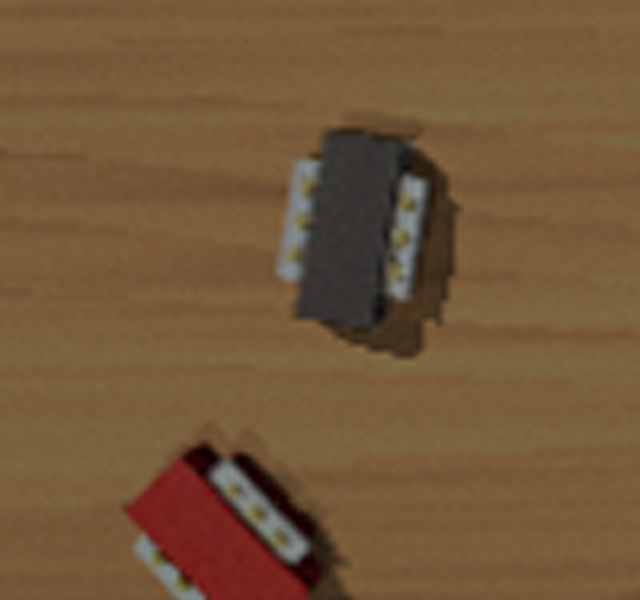

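The view shows the dark transformer at pixel (236,250); the red lookalike at (217,302) is ruled out by its colour. Two black cylinders could be confused: the capacitor at (395,165), which has a cross on top, and the dial at (147,172), which has a pointer. The "tray_heatsink" hit at (335,110) is the screwdriver, and the multimeter knob at (60,213) is scenery. The real trays are round small (229,179), round large (160,246), broad (314,177) and long (378,243). Next I get the exact angles and the first move.

```bash
cat >> h.py <<'E'
def go(x,y,z,phi=None):
    """delta in tool axes from measured pose to TCP xyz with jaw axis at world angle phi (mod 180)"""
    o=monitor.get_obs(); T=R.from_euler('xyz',o['tool_rot'],degrees=True).as_matrix()
    d=T.T@(np.array([x,y,z])-o['tool_pos']); cur=np.degrees(np.arctan2(T[1,2],T[0,2]))
    t=0 if phi is None else -((phi-cur+90)%180-90)
    print('t',round(o['time_s'],2),'pos',np.round(o['tool_pos'],4),'jaw',round(cur,1),'w',round(o['grip_width'],4),'F',np.round(o['force'],1),'q7',round(o['qpos'][6],1),'delta',np.round(d,4),'turn',round(t,1))
E
python3 - <<'E'
from h import *
for c in ['top','side']:
    im,d=read_camera(c);P=cloud(c,d)
    for t,z0,z1 in [('transformer',.044,.056),('heatsink',.022,.036),('tray_transformer',-.01,.01),('tray_heatsink',-.01,.01)]:
        for r in regions_of(c,t):
            q=P[r['pixels']&(d>0)];q=q[(q[:,2]>z0)&(q[:,2]<z1)]
            if len(q)<100: continue
            b=cv2.boxPoints(cv2.minAreaRect((q[:,:2]*1000).astype(np.float32)))
            e=max((b[1]-b[0],b[2]-b[1]),key=np.linalg.norm)
            w,V=np.linalg.eigh(np.cov(q[:,:2].T))
            print(c,t,'mid',b.mean(0).round(),'long axis',round(np.degrees(np.arctan2(e[1],e[0]))%180,1),'pca',round(np.degrees(np.arctan2(V[1,1],V[0,1]))%180,1))
go(.614,-.294,.15,90)
print(R.from_euler('xyz',monitor.get_obs()['tool_rot'],degrees=True).as_matrix().round(3))
E
```

```text
top transformer mid [431.  79.] long axis 170.2 pca 169.4
top transformer mid [320. 125.] long axis 49.3 pca 44.7
top heatsink mid [ 431. -102.] long axis 42.3 pca 42.1
top tray_heatsink mid [ 439. -254.] long axis 111.2 pca 111.5
side transformer mid [318. 125.] long axis 41.5 pca 41.5
side transformer mid [429.  74.] long axis 169.1 pca 172.1
side heatsink mid [ 430. -104.] long axis 42.5 pca 42.4
side tray_transformer mid [ 598. -105.] long axis 40.4 pca 40.8
side tray_heatsink mid [ 440. -255.] long axis 109.7 pca 110.0
t 1.65 pos [ 0.1449 -0.6337  0.2416] jaw -77.1 w 0.0871 F [ 0.1 -0.4 -0.8] q7 -3.3 delta [ 0.0915  0.5331 -0.2266] turn 12.9
[[-0.     0.975  0.223]
 [-0.     0.223 -0.975]
 [-1.    -0.     0.   ]]
```

{"method": "step_arm", "body": {"deltas": [[1, 0.02, 0.13, -0.06, 0], [1, 0.045, 0.26, -0.11, 0], [1, 0.09, 0.533, -0.227, 0], [1, 0.09, 0.533, -0.227, 0], [1, 0.09, 0.533, -0.227, 0], [1, 0.09, 0.533, -0.227, 0], [1, 0.09, 0.533, -0.227, 0], [1, 0.09, 0.533, -0.227, 0], [1, 0.09, 0.533, -0.227, 0], [1, 0.09, 0.533, -0.227, 0], [1, 0.09, 0.533, -0.227, 0], [1, 0.09, 0.533, -0.227, 0]], "newtons": 15}}

```text
time_s: 3.15
tool_pos: [0.6123, -0.2962, 0.1517]
tool_rot: [-44.7, 89.9, -122.0]
force: [-0.7, -0.3, -1.2]
grip_width: 0.0874
```

Run:
```python
from h import *
im,d=read_camera('wrist');P=cloud('wrist',d)
for r in regions_of('wrist','capacitor'):
    q=P[r['pixels']&(d>0)];q=q[q[:,2]>.045];print(r['p'],r['pixel'],len(q),q.min(0).round(3),q.max(0).round(3))
go(.614,-.294,.032)
```

```text
0.81 [277.5, 205.8] 1304 [ 0.598 -0.312  0.045] [ 0.632 -0.277  0.056]
t 3.25 pos [ 0.6122 -0.2965  0.152 ] jaw -77.3 w 0.0871 F [-0.1  0.2  0.3] q7 -60.0 delta [ 0.12    0.0024 -0.0023] turn 0
```

{"method": "step_arm", "body": {"deltas": [[1, 0.05, 0.002, -0.002, 0], [1, 0.09, 0.002, -0.002, 0], [1, 0.12, 0.002, -0.002, 0], [1, 0.12, 0.002, -0.002, 0], [1, 0.12, 0.002, -0.002, 0], [-1, 0.12, 0.002, -0.002, 0], [-1, 0.12, 0.002, -0.002, 0], [-1, 0.12, 0.002, -0.002, 0], [-1, 0.12, 0.002, -0.002, 0], [-1, 0.12, 0.002, -0.002, 0], [-1, 0.12, 0.002, -0.002, 0], [-1, 0.12, 0.002, -0.002, 0]], "newtons": 15}}

```text
time_s: 4.75
tool_pos: [0.6153, -0.2913, 0.0315]
tool_rot: [-25.9, 90.0, -103.1]
force: [0.2, 0.3, 0.1]
grip_width: 0.0344
```

```bash
python3 -c "
from h import *
go(.596,.0925,.032)"
```

```text
t 4.75 pos [ 0.6153 -0.2913  0.0315] jaw -77.1 w 0.0344 F [0.2 0.3 0.1] q7 -62.0 delta [-0.0006  0.0667 -0.3785] turn 0
```

{"method": "step_arm", "body": {"deltas": [[-1, -0.04, 0, 0, 0], [-1, -0.09, 0, 0, 0], [-1, -0.1, 0.008, -0.045, 0], [-1, -0.1, 0.018, -0.1, 0], [-1, -0.1, 0.028, -0.16, 0], [-1, -0.1, 0.04, -0.22, 0], [-1, -0.1, 0.05, -0.28, 0], [-1, -0.1, 0.06, -0.34, 0], [-1, -0.1, 0.067, -0.378, 0], [-1, -0.1, 0.067, -0.378, 0], [-1, -0.1, 0.067, -0.378, 0], [-1, -0.1, 0.067, -0.378, 0]]}}

```text
time_s: 6.25
tool_pos: [0.5967, 0.09, 0.1313]
tool_rot: [-30.4, 89.9, -107.6]
force: [0.6, -0.5, -0.7]
grip_width: 0.0345
```

```bash
python3 -c "
from h import *
go(.596,.0925,.0345)"
```

```text
t 6.25 pos [0.5967 0.09   0.1313] jaw -77.3 w 0.0345 F [ 0.6 -0.5 -0.7] q7 -96.3 delta [ 0.0968 -0.     -0.0027] turn 0
```

{"method": "step_arm", "body": {"deltas": [[-1, 0.03, 0, -0.002, 0], [-1, 0.06, 0, -0.002, 0], [-1, 0.08, 0, -0.002, 0], [-1, 0.09, 0, -0.002, 0], [-1, 0.094, 0, -0.002, 0], [-1, 0.097, 0, -0.002, 0], [-1, 0.097, 0, -0.002, 0], [-1, 0.097, 0, -0.002, 0]]}}

```text
time_s: 7.25
tool_pos: [0.5964, 0.0943, 0.0351]
tool_rot: [75.6, 89.9, -1.5]
force: [-0.4, 0.6, -0.9]
grip_width: 0.0344
```

```bash
python3 -c "
from h import *
read_camera('top')
go(.596,.0925,.034)"
```

```text
t 7.3 pos [0.5963 0.0943 0.0351] jaw -77.1 w 0.0345 F [-0.5 -0.5 -0.5] q7 -99.3 delta [ 0.0011 -0.0007  0.0017] turn 0
```

{"method": "step_arm", "body": {"deltas": [[-1, 0.001, 0, 0.001, 0], [-1, 0.0015, 0, 0.001, 0], [-0.1, 0.0015, 0, 0.001, 0], [0.2, 0.0015, 0, 0.001, 0], [1, 0.0015, 0, 0.001, 0], [1, 0.0015, 0, 0.001, 0], [1, 0.0015, 0, 0.001, 0], [1, -0.05, 0, 0.001, 0], [1, -0.11, 0, 0.001, 0], [1, -0.12, 0, 0.001, 0], [1, -0.12, 0, 0.001, 0]]}}

```text
time_s: 8.68
tool_pos: [0.5965, 0.0932, 0.1551]
tool_rot: [65.3, 89.9, -11.9]
force: [0.7, -0.3, -0.7]
grip_width: 0.0867
```

```bash
python3 -c "
from h import *
im,d=read_camera('wrist');P=cloud('wrist',d)
for n in ['capacitor','tray_capacitor']:
  for r in regions_of('wrist',n):
    q=P[r['pixels']&(d>0)];print(n,r['p'],r['pixel'],len(q),q.min(0).round(3),q.max(0).round(3))
go(.617,.286,.12)"
```

```text
capacitor 0.82 [283.1, 209.4] 1625 [ 0.561  0.068 -0.002] [0.612 0.11  0.056]
tray_capacitor 0.72 [285.9, 186.1] 1375 [ 0.573  0.061 -0.002] [0.626 0.123 0.052]
t 8.82 pos [0.5949 0.0928 0.1524] jaw -77.1 w 0.0869 F [ 0.2  0.9 -1.4] q7 -96.0 delta [ 0.0322  0.0647 -0.1834] turn 0
```

{"method": "step_arm", "body": {"deltas": [[1, 0, 0.02, -0.06, 0], [1, 0, 0.04, -0.12, 0], [1, 0, 0.065, -0.183, 0], [1, 0, 0.065, -0.183, 0], [1, 0.02, 0.065, -0.183, 0], [1, 0.03, 0.065, -0.183, 0], [1, 0.03, 0.065, -0.183, 0], [1, 0.03, 0.065, -0.183, 0]]}}

```text
time_s: 9.82
tool_pos: [0.6193, 0.2849, 0.1247]
tool_rot: [35.6, 90.0, -41.6]
force: [1.2, -0.8, 0.3]
grip_width: 0.0874
```

```bash
python3 -c "
from h import *
im,d=read_camera('wrist');P=cloud('wrist',d)
for r in regions_of('wrist','dial'):
    q=P[r['pixels']&(d>0)];q=q[q[:,2]>.022];print(r['p'],r['pixel'],len(q),q.min(0).round(3),q.max(0).round(3))
go(.617,.286,.0275)"
```

```text
0.67 [276.7, 212.2] 3115 [0.593 0.262 0.022] [0.647 0.316 0.032]Traceback (most recent call last):
  File "<string>", line 5, in <module>
    q=P[r['pixels']&(d>0)];q=q[q[:,2]>.022];print(r['p'],r['pixel'],len(q),q.min(0).round(3),q.max(0).round(3))
                                                                           ~~~~~^^^
    return umr_minimum(a, axis, None, out, keepdims, initial, where)
ValueError: zero-size array to reduction operation minimum which has no identity
```

{"method": "step_arm", "body": {"deltas": [[1, 0.05, 0, -0.003, 0], [1, 0.08, 0, -0.003, 0], [1, 0.097, 0, -0.003, 0], [1, 0.097, 0, -0.003, 0], [1, 0.097, 0, -0.003, 0], [-1, 0.097, 0, -0.003, 0], [-1, 0.097, 0, -0.003, 0], [-1, 0.097, 0, -0.003, 0], [-1, 0.097, 0, -0.003, 0], [-1, 0.097, 0, -0.003, 0], [-1, 0.097, 0, -0.003, 0]]}}

```text
time_s: 11.3
tool_pos: [0.6181, 0.289, 0.0276]
tool_rot: [-15.6, 90.0, -92.7]
force: [-0.5, -0.1, 0.3]
grip_width: 0.0535
```

```bash
python3 -c "
from h import *
go(.443,.2565,.12)"
```

```text
t 11.3 pos [0.6181 0.289  0.0276] jaw -77.1 w 0.0535 F [-0.5 -0.1  0.3] q7 -117.5 delta [-0.0924 -0.1779 -0.0073] turn 0
```

{"method": "step_arm", "body": {"deltas": [[-1, -0.04, 0, 0, 0], [-1, -0.08, 0, 0, 0], [-1, -0.092, -0.04, -0.002, 0], [-1, -0.092, -0.09, -0.004, 0], [-1, -0.092, -0.14, -0.006, 0], [-1, -0.092, -0.178, -0.007, 0], [-1, -0.092, -0.178, -0.007, 0], [-1, -0.092, -0.178, -0.007, 0], [-1, -0.06, -0.178, -0.007, 0], [-1, -0.03, -0.178, -0.007, 0], [-1, -0.02, -0.178, -0.007, 0], [-1, -0.02, -0.178, -0.007, 0]]}}

```text
time_s: 12.8
tool_pos: [0.4433, 0.2564, 0.0472]
tool_rot: [-116.0, 89.9, 166.9]
force: [0.4, -0.6, -0.1]
grip_width: 0.0538
```

```bash
python3 -c "
from h import *
read_camera('top')
go(.443,.2565,.0295)"
```

```text
t 12.85 pos [0.4438 0.2567 0.048 ] jaw -77.1 w 0.0533 F [ 0.4 -0.7 -0.7] q7 -119.5 delta [ 0.0185 -0.0008  0.    ] turn 0
```

{"method": "step_arm", "body": {"deltas": [[-1, 0.012, 0, 0, 0], [-1, 0.017, 0, 0, 0], [-1, 0.018, 0, 0, 0], [-1, 0.0185, 0, 0, 0], [0.3, 0.0185, 0, 0, 0], [0.5, 0.0185, 0, 0, 0], [1, 0.0185, 0, 0, 0], [1, 0.0185, 0, 0, 0], [1, -0.04, 0, 0, 0], [1, -0.09, 0, 0, 0], [1, -0.09, 0, 0, 0]]}}

```text
time_s: 14.22
tool_pos: [0.4457, 0.2579, 0.1417]
tool_rot: [97.1, 89.5, 19.9]
force: [-0.9, -0.0, 0.0]
grip_width: 0.0867
```

```bash
python3 -c "
from h import *
go(.430,.0775,.14,80)
im,d=read_camera('top');P=cloud('top',d);cv2.imwrite('pics/top2.png',cv2.resize(im[90:330,110:430,::-1],(800,600)))
for n in ['capacitor','dial','transformer']:
  for r in regions_of('top',n):
    q=P[r['pixels']&(d>0)];z=np.percentile(q[:,2],85);q=q[q[:,2]>z-.005];print(n,round(r['p'],2),r['pixel'],len(q),q.min(0).round(3),q.max(0).round(3),((q.min(0)+q.max(0))/2).round(4),z)
"
```

```text
t 14.22 pos [0.4457 0.2579 0.1417] jaw -77.1 w 0.0867 F [-0.9 -0.   0. ] q7 -115.1 delta [ 0.0011 -0.0555  0.1724] turn 22.9
capacitor 0.52 [228.9, 176.7] 167 [0.58  0.076 0.05 ] [0.61  0.109 0.059] [0.5951 0.0922 0.0545] 0.05512933357049343
dial 0.51 [149.8, 247.7] 69 [0.431 0.209 0.026] [0.459 0.279 0.214] [0.4448 0.2437 0.12  ] 0.030639924744263504
transformer 0.86 [234.0, 249.0] 370 [0.398 0.06  0.045] [0.464 0.097 0.054] [0.4311 0.0786 0.0494] 0.04974104569706042
transformer 0.56 [216.3, 301.9] 378 [0.287 0.094 0.045] [0.352 0.156 0.054] [0.3195 0.1252 0.0491] 0.049655445812726254
```

View pics/top2.png

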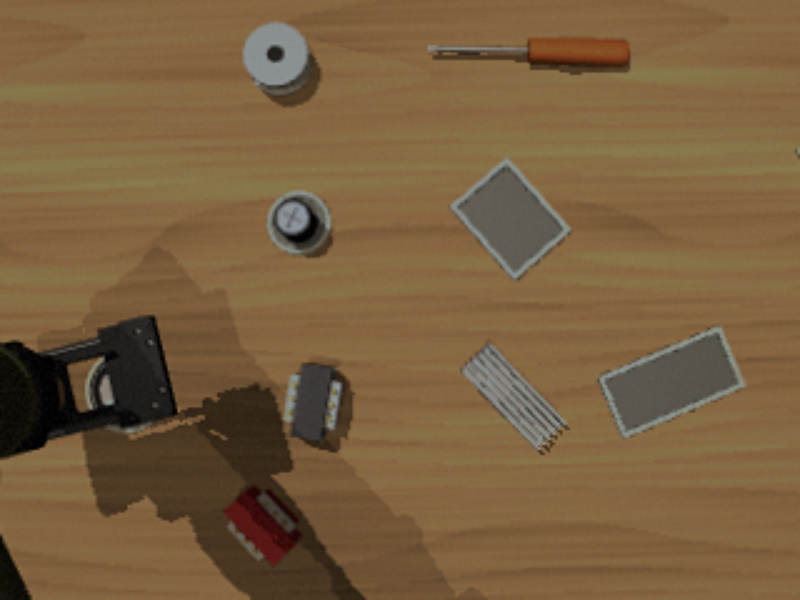

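The capacitor sits centred in its tray at crop pixel (298,222), and the dial is in the large round tray under the gripper at (110,395). The transformer at (315,400) is unmoved and is next.

{"method": "step_arm", "body": {"deltas": [[1, 0, -0.018, 0.058, 8], [1, 0, -0.036, 0.115, 16], [1, 0, -0.055, 0.172, 23], [1, 0, -0.055, 0.172, 23], [1, 0, -0.055, 0.172, 23], [1, 0, -0.055, 0.172, 23], [1, 0, -0.055, 0.172, 23]]}}

```text
time_s: 15.3
tool_pos: [0.4276, 0.0775, 0.1373]
tool_rot: [-99.5, 90.0, 160.5]
force: [0.1, 0.6, -0.7]
grip_width: 0.0871
```

```bash
python3 -c "
from h import *
im,d=read_camera('wrist');P=cloud('wrist',d)
for r in regions_of('wrist','transformer'):
    q=P[r['pixels']&(d>0)];q=q[q[:,2]>.045];print(r['p'],r['pixel'],len(q))
    if len(q)>99: print(cv2.minAreaRect((q[:,:2]*1000).astype(np.float32)),np.median(q,0))
go(.430,.0775,.028,80)"
```

```text
0.91 [277.8, 208.0] 2814
((430.8078308105469, 78.35971069335938), (38.55038833618164, 65.4935531616211), 78.59386444091797) [0.43326506 0.07823938 0.05072057]
0.55 [249.4, 318.8] 1460
((382.4333190917969, 120.65023803710938), (59.97142028808594, 158.70314025878906), 80.56657409667969) [0.33028925 0.13333549 0.05067774]
t 15.4 pos [0.4277 0.077  0.1374] jaw -100.0 w 0.087 F [ 0.3 -0.9 -0.2] q7 -112.3 delta [ 0.1094  0.0023 -0.0009] turn -0.0
```

{"method": "step_arm", "body": {"deltas": [[1, 0.05, 0.003, -0.001, 0], [1, 0.09, 0.003, -0.001, 0], [1, 0.11, 0.003, -0.001, 0], [1, 0.11, 0.003, -0.001, 0], [1, 0.11, 0.003, -0.001, 0], [-1, 0.11, 0.003, -0.001, 0], [-1, 0.11, 0.003, -0.001, 0], [-1, 0.11, 0.003, -0.001, 0], [-1, 0.11, 0.003, -0.001, 0], [-1, 0.11, 0.003, -0.001, 0], [-1, 0.11, 0.003, -0.001, 0], [-1, 0.11, 0.003, -0.001, 0]], "newtons": 30}}

```text
time_s: 16.9
tool_pos: [0.4309, 0.0771, 0.0276]
tool_rot: [166.6, 90.0, 66.5]
force: [-0.3, 0.8, 0.8]
grip_width: 0.0461
```

```bash
python3 -c "
from h import *
go(.5975,-.106,.12,-49.5)"
```

```text
t 16.9 pos [0.4309 0.0771 0.0276] jaw -100.1 w 0.0461 F [-0.3  0.8  0.8] q7 -117.9 delta [-0.0925  0.1961  0.1509] turn -50.6
```

{"method": "step_arm", "body": {"deltas": [[-1, -0.04, 0, 0, 0], [-1, -0.08, 0, 0, 0], [-1, -0.092, 0.04, 0.03, -8], [-1, -0.092, 0.08, 0.06, -17], [-1, -0.092, 0.12, 0.09, -26], [-1, -0.092, 0.155, 0.12, -35], [-1, -0.092, 0.196, 0.151, -44], [-1, -0.092, 0.196, 0.151, -50.6], [-1, -0.092, 0.196, 0.151, -50.6], [-1, -0.092, 0.196, 0.151, -50.6], [-1, -0.06, 0.196, 0.151, -50.6], [-1, -0.06, 0.196, 0.151, -50.6]]}}

```text
time_s: 18.4
tool_pos: [0.5945, -0.1055, 0.0851]
tool_rot: [-136.9, 89.6, 173.6]
force: [-1.4, -0.4, -3.4]
grip_width: 0.0458
```

```bash
python3 -c "
from h import *
read_camera('top')
go(.5975,-.106,.0295,-49.5)"
```

```text
t 18.45 pos [ 0.5959 -0.1057  0.0867] jaw -49.5 w 0.0457 F [-0.1 -0.5 -3.7] q7 -49.3 delta [0.0572 0.0011 0.0014] turn -0.0
```

{"method": "step_arm", "body": {"deltas": [[-1, 0.03, 0.001, 0.001, 0], [-1, 0.045, 0.001, 0.001, 0], [-1, 0.052, 0.001, 0.001, 0], [-1, 0.055, 0.001, 0.001, 0], [-1, 0.056, 0.001, 0.001, 0], [-1, 0.056, 0.001, 0.001, 0]]}}

```text
time_s: 19.2
tool_pos: [0.5991, -0.1066, 0.0321]
tool_rot: [32.6, 89.9, -16.9]
force: [-0.1, -0.3, -3.8]
grip_width: 0.0454
```

```bash
python3 -c "
from h import *
read_camera('top')
go(.5975,-.106,.0295,-49.5)"
```

```text
t 19.25 pos [ 0.5991 -0.1066  0.0321] jaw -49.5 w 0.0461 F [ 0.4  0.7 -3.8] q7 -50.7 delta [ 0.0026 -0.0008 -0.0015] turn -0.0
```

Still hanging (force −3.8 N); I lower it another 2.5 mm, then release.

{"method": "step_arm", "body": {"deltas": [[-1, 0.001, -0.001, -0.001, 0], [-1, 0.002, -0.001, -0.001, 0], [-1, 0.0025, -0.001, -0.001, 0], [-1, 0.0025, -0.001, -0.001, 0], [0.12, 0.0025, -0.001, -0.001, 0], [0.3, 0.0025, -0.001, -0.001, 0], [0.8, 0.0025, -0.001, -0.001, 0], [1, 0.0025, -0.001, -0.001, 0], [1, 0.0025, -0.001, -0.001, 0], [1, -0.04, -0.001, -0.001, 0], [1, -0.1, -0.001, -0.001, 0], [1, -0.1, -0.001, -0.001, 0]]}}

```text
time_s: 20.75
tool_pos: [0.6012, -0.1066, 0.1374]
tool_rot: [37.4, 89.4, -12.1]
force: [1.1, -1.7, -1.2]
grip_width: 0.0868
```

```bash
python3 -c "
from h import *
go(.430,-.103,.13,-47.7)"
```

```text
t 20.75 pos [ 0.6012 -0.1066  0.1374] jaw -49.5 w 0.0868 F [ 1.1 -1.7 -1.2] q7 -48.3 delta [ 0.0056 -0.1279 -0.114 ] turn -1.8
```

{"method": "step_arm", "body": {"deltas": [[1, 0, -0.04, -0.035, -1], [1, 0, -0.08, -0.07, -2], [1, 0, -0.128, -0.113, -2], [1, 0, -0.128, -0.113, -2], [1, 0, -0.128, -0.113, -2], [1, 0, -0.128, -0.113, -2], [1, 0, -0.128, -0.113, -2]]}}

```text
time_s: 21.62
tool_pos: [0.4277, -0.1033, 0.1315]
tool_rot: [116.2, 90.0, 68.7]
force: [0.3, -0.2, 0.2]
grip_width: 0.087
```

```bash
python3 -c "
from h import *
im,d=read_camera('wrist');P=cloud('wrist',d)
for r in regions_of('wrist','heatsink'):
    q=P[r['pixels']&(d>0)];q=q[q[:,2]>.022];print(r['p'],r['pixel'],len(q))
    if len(q)>99: print(cv2.minAreaRect((q[:,:2]*1000).astype(np.float32)))
go(.430,-.103,.028,-47.7)"
```

```text
0.87 [282.6, 202.9] 2564
((430.5379943847656, -102.54414367675781), (100.22091674804688, 36.18153381347656), 42.51305389404297)
t 21.73 pos [ 0.4272 -0.1033  0.1314] jaw -47.5 w 0.0869 F [0.2 0.2 0.3] q7 -36.5 delta [0.1034 0.0022 0.0017] turn 0.2
```

{"method": "step_arm", "body": {"deltas": [[1, 0.05, 0.002, 0.002, 0], [1, 0.085, 0.002, 0.002, 0], [1, 0.103, 0.002, 0.002, 0], [1, 0.103, 0.002, 0.002, 0], [1, 0.103, 0.002, 0.002, 0], [-1, 0.103, 0.002, 0.002, 0], [-1, 0.103, 0.002, 0.002, 0], [-1, 0.103, 0.002, 0.002, 0], [-1, 0.103, 0.002, 0.002, 0], [-1, 0.103, 0.002, 0.002, 0], [-1, 0.103, 0.002, 0.002, 0], [-1, 0.103, 0.002, 0.002, 0]], "newtons": 20}}

```text
time_s: 23.22
tool_pos: [0.4293, -0.1037, 0.0285]
tool_rot: [-107.6, 90.0, -155.1]
force: [-0.3, -0.9, -0.2]
grip_width: 0.036
```

```bash
python3 -c "
from h import *
go(.4395,-.2545,.12,20.5)"
```

```text
t 23.23 pos [ 0.4293 -0.1037  0.0285] jaw -47.5 w 0.036 F [-0.3 -0.9 -0.2] q7 -41.1 delta [-0.0915 -0.0944  0.1181] turn -68.0
```

{"method": "step_arm", "body": {"deltas": [[-1, -0.04, 0, 0, 0], [-1, -0.08, 0, 0, 0], [-1, -0.092, -0.013, 0.017, -9], [-1, -0.092, -0.027, 0.034, -18], [-1, -0.092, -0.04, 0.05, -27], [-1, -0.092, -0.054, 0.067, -36], [-1, -0.092, -0.067, 0.084, -45], [-1, -0.092, -0.08, 0.1, -54], [-1, -0.092, -0.094, 0.118, -63], [-1, -0.08, -0.094, 0.118, -68], [-1, -0.06, -0.094, 0.118, -68], [-1, -0.06, -0.094, 0.118, -68]]}}

```text
time_s: 24.72
tool_pos: [0.4382, -0.2534, 0.0868]
tool_rot: [127.1, 89.8, 147.6]
force: [-0.5, 1.0, -0.7]
grip_width: 0.0362
```

```bash
python3 -c "
from h import *
read_camera('top')
go(.4395,-.2545,.030,20.5)"
```

```text
t 24.77 pos [ 0.439  -0.2537  0.0879] jaw 20.5 w 0.0358 F [ 0.1  0.6 -2. ] q7 44.2 delta [ 0.0579 -0.001   0.0003] turn -0.0
```

{"method": "step_arm", "body": {"deltas": [[-1, 0.03, -0.001, 0, 0], [-1, 0.045, -0.001, 0, 0], [-1, 0.052, -0.001, 0, 0], [-1, 0.055, -0.001, 0, 0], [-1, 0.057, -0.001, 0, 0], [-1, 0.057, -0.001, 0, 0]]}}

```text
time_s: 25.52
tool_pos: [0.4403, -0.2553, 0.0319]
tool_rot: [-65.6, 90.0, -45.1]
force: [0.0, 0.1, -2.0]
grip_width: 0.0358
```

```bash
python3 -c "
from h import *
read_camera('top')
go(.4395,-.2545,.030,20.5)"
```

```text
t 25.57 pos [ 0.4404 -0.2553  0.0319] jaw 20.5 w 0.0357 F [-0.3 -0.3 -1.6] q7 42.6 delta [ 0.0019  0.001  -0.0005] turn -0.0
```

{"method": "step_arm", "body": {"deltas": [[-1, 0.001, 0, 0, 0], [-1, 0.0015, 0, 0, 0], [-1, 0.0015, 0, 0, 0], [-0.08, 0.0015, 0, 0, 0], [0.2, 0.0015, 0, 0, 0], [0.8, 0.0015, 0, 0, 0], [1, 0.0015, 0, 0, 0], [1, 0.0015, 0, 0, 0], [1, -0.05, 0, 0, 0], [1, -0.11, 0, 0, 0], [1, -0.17, 0, -0.05, 0], [1, -0.2, 0, -0.06, 0]]}}

```text
time_s: 27.08
tool_pos: [0.3825, -0.2769, 0.2336]
tool_rot: [-91.6, 89.9, -71.1]
force: [0.4, -0.3, -0.8]
grip_width: 0.0867
```

{"method": "step_arm", "body": {"deltas": [[1, -0.05, -0.06, 0, 0], [1, -0.05, -0.12, 0, 0], [1, -0.05, -0.18, 0, 0], [1, -0.05, -0.18, 0, 0], [1, -0.05, -0.18, 0, 0]]}}

```text
time_s: 27.7
tool_pos: [0.4468, -0.4444, 0.2806]
tool_rot: [95.1, 89.9, 115.6]
force: [0.3, 0.1, 0.5]
grip_width: 0.087
```

```bash
python3 -c "
from h import *
go(.44,-.255,.2)
for c in ['top','side']:
  im,d=read_camera(c);P=cloud(c,d)
  if c=='top': cv2.imwrite('pics/top3.png',cv2.resize(im[90:330,110:430,::-1],(800,600)))
  for n in ['capacitor','dial','transformer','heatsink','solder_reel','screwdriver','tray_dial']:
   for r in regions_of(c,n):
    q=P[r['pixels']&(d>0)];z=np.percentile(q[:,2],85);q=q[abs(q[:,2]-z)<.006];m=cv2.minAreaRect((q[:,:2]*1000).astype(np.float32));print(c,n,round(r['p'],2),np.round(r['pixel']),len(q),np.round(m[0],1),np.round(m[1],0),round(m[2],1),'z',z.round(4))
"
```

```text
t 27.7 pos [ 0.4468 -0.4444  0.2806] jaw 20.5 w 0.087 F [0.3 0.1 0.5] q7 60.3 delta [0.081  0.1797 0.0598] turn 0
top capacitor 0.54 [229. 175.] 166 [595.   91.1] [30. 30.] 42.4 z 0.0547
top dial 0.83 [159. 248.] 401 [442.4 254.7] [50. 51.] 47.6 z 0.0306
top transformer 0.81 [219. 301.] 388 [319.6 125.7] [66. 37.] 37.8 z 0.0497
top transformer 0.55 [316. 172.] 383 [ 597.5 -107.7] [65. 38.] 43.6 z 0.0519
top heatsink 0.6 [381. 240.] 381 [ 440.3 -254.3] [37. 99.] 20.0 z 0.0315
top solder_reel 0.78 [223. 114.] 514 [749.2 108.3] [60. 58.] 24.3 z 0.0387
top screwdriver 0.67 [335. 108.] 318 [ 753.  -174.1] [90. 22.] 88.9 z 0.0247
top tray_dial 0.76 [165. 233.] 378 [441.7 258.4] [80. 78.] 0.4 z 0.0055
side capacitor 0.71 [204. 151.] 228 [442.9 252. ] [56. 49.] 78.7 z 0.0314
side dial 0.55 [205. 152.] 229 [442.9 252. ] [56. 49.] 78.7 z 0.0313
side transformer 0.93 [160. 191.] 320 [319.3 125.2] [68. 40.] 42.8 z 0.0505
side screwdriver 0.73 [398. 254.] 301 [ 753.5 -176.7] [96. 24.] 84.0 z 0.025
side tray_dial 0.75 [202. 163.] 168 [441.4 247. ] [62. 77.] 81.8 z 0.0066
```

View pics/top3.png

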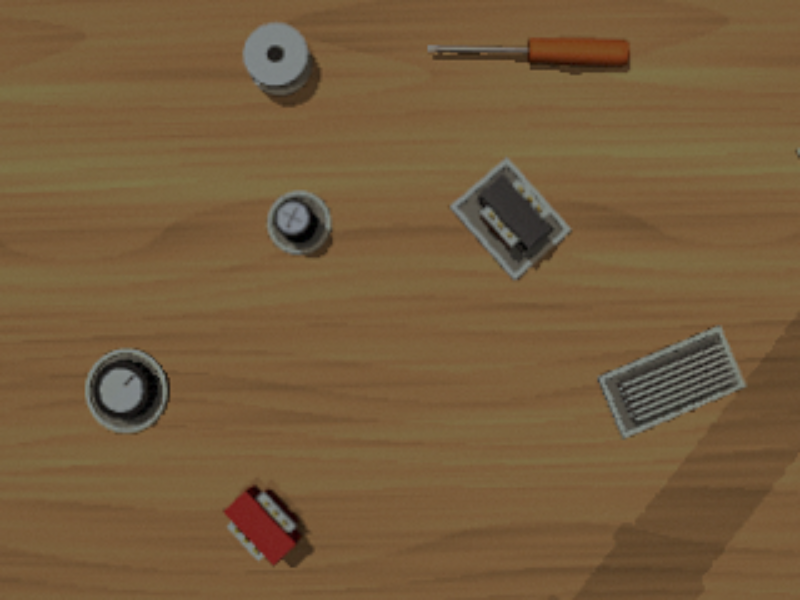

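All four parts are in their own trays: the transformer at (515,218), heat sink (672,382), capacitor (297,220) and dial (125,390). They are centred within about 3 mm, and their tops are about 2 mm higher than at the start, which matches the tray floor. The reel, the screwdriver and the red lookalike have not moved.

```bash
python3 -c "
from h import *
print(env.sign_off())"
```

```text
the job is handed in; nothing more can be done
None
```

I put the capacitor, tuning knob, transformer and heat sink into their matching trays with one grasp each. The gripper was then raised clear and the job handed in at about 28 s. No verdict is reported.

**Position:** in the last top-camera picture all four parts lie inside the rims, within about 3 mm of the tray centres. The transformer and heat sink are within about 3 degrees of their trays' long axes.

**Seating:** each part's top is about 1.5–2 mm higher than it was on the bench, which matches the 2 mm tray floor. All four look upright.

**Bystanders:** the solder reel, the screwdriver and the red transformer lookalike look unmoved. The screwdriver's fitted centre moved about 37 mm in the top-camera numbers, but the last fit covered only part of it (90 mm against 169 mm). The pictures show it in the same place.

**Checks that disagreed:** in the last side view the networks labelled the knob as both capacitor and knob. They also missed the placed transformer, the heat sink, the reel and the real capacitor, so the final check of those rests on the top camera alone.

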